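# Hook the tag die out from under the hand press

### The job

The luggage-tag cutting die (one end round, one square) has been left far back on the press bed, under the platen where the hand does not fit. Take the hook from its slanted rest and draw the die with it to the front edge of the bed without letting it fall off, keeping your fingers off the die until it is there; then lift it out and set it down gently, flat and the same way up, in the free compartment of the die tray. Put the hook back in its rest as it was, and leave everything else where it is.

Things in the scene. Friction and masses are not known exactly. Their poses are not given: they have to be found in the camera images.
- tag_die: Die to fetch: loop of 4 mm steel strip, 25 mm high, open above and below, 0.18-0.34 kg. Outline 90 mm (own x) by 52 mm (y): half circle at the -x end, straight sides x=-19 to 45, square +x end. A tie bar crosses it at x=18, 16-24 mm up; empty from x=-41 to 15. Origin: middle of the outline, underside; z up. Starts with its round end to the press's front within 0.35 rad.
- press: Green hand press, fixed. Origin on the table under the ram, front to -x. White bed: top z=30 mm, x -110 (front edge) to 85, y +-120; base 18 mm high, y +-125. Platen over it: z 155 to 175, x -92 to 85, y +-100. Head above the platen: x from -50 back, y +-94, z 200-312. Pillars 28 mm thick at x=112, y=+-75. Lever at y=-135 rises from z=235 to 530. Die's middle starts at x -26 to -2, y near +-52.
- bed_front (a point): Middle of the front edge of the bed's top (press frame x=-110, y=0, z=30 mm).
- platen_front (a point): Middle of the platen's lower front edge (press frame x=-92, y=0, z=155 mm). The way in under it is 125 mm high.
- hook: Hook, 220 mm, 0.1 kg: wooden handle 90 long, 22x22 mm; steel rod 130 long, 8 thick, ending in a 22 mm leg bent at 90 deg. Origin on the handle's centre line, 50 mm above its lower end. Own axes: handle faces look to +-y; from handle to rod the tool runs along (cos40, 0, -sin40 deg), forward and down; the leg points along (-sin40, 0, -cos40 deg). In the rest its z is vertical, its x the rest's x.
- hook_tip (a point): End of the hook's leg on its centre line (the round end reaches 4 mm further). From the hook's origin: 124 mm along own x, 133 mm down own z. The bend between rod and leg is 14 mm further along x and 17 mm higher.
- hook_rest: Wooden rest, fixed: base 150x100x12 mm; a board 60 wide, 105 long, falling 40 deg towards +x, with two ribs that make a channel 15 wide, 11.5 deep for the rod. The handle juts from the board's upper end, leaning to -x, its shoulder on the board's end; the last 25 mm of rod and the leg hang past the lower end. The hook lies loose: lift it up and forward. Origin: centre of the base's underside.
- rest_home (a point): Where the hook's origin is when the hook lies in its rest (rest frame x=-78, y=0, z=152 mm); its axes are then parallel to the rest's.
- die_tray: Plywood tray, fixed, 122 mm (own x) by 239 mm (own y): floor 6 mm thick, rim and middle divider 18 mm above the table and 5 mm thick; two compartments 112 x 112 mm, so the die fits at any yaw. Origin: centre of its underside. The compartment at -y holds the rectangular die, the one at +y is free.
- tray_free (a point): Centre of the floor of the tray's free compartment (tray frame y=+58 mm, 6 mm above the table).
- round_die: Bystander: round cutting die, a steel ring 56 mm across, 25 mm high, on the bed beside the tag die, their middles about 105 mm apart across the bed. Origin: centre of its underside.
- square_die: Bystander: rectangular cutting die 65 x 50 mm, 25 mm high, in the tray's other compartment. Origin: centre of its underside.
- strap_a: Bystander: light leather strap 170 x 30 x 5 mm flat on the bench before the press. Origin: centre of its underside.
- strap_b: Bystander: dark leather strap 170 x 30 x 5 mm flat on the bench before the press. Origin: centre of its underside.
- awl: Bystander: awl 150 mm long, about 30 mm thick, lying on the bench beside the press. Origin under its middle.
- mallet: Bystander: mallet lying on the bench beside the press, 170 mm long, white head 60 mm thick.
- rivet_jar: Bystander: glass jar 64 mm across, 75 mm high, beside the press. Origin: centre of its underside.
- dye_bottle: Bystander: white bottle 48 mm across, 110 mm high, beside the press. Origin: centre of its underside.
There are look-alikes about, which are no part of the job. What is shaped like the hook but purple is not meant. Leave any orange look-alike of the tag_die alone.

How it is judged:
By the outcome, as a careful person would: the job done as asked, in the order asked, and still so for the second after the job is handed in, with the robot touching nothing.
It also fails if it takes over 72 s, if anything falls off the work surface, if the arm or the gripper's body presses on something with over 40 N, if the wrist force passes 120 N, or if a joint passes its speed limit or range.

### The arm

A 6-joint arm with a two-finger parallel gripper is mounted at the origin on the work surface. World frame = base frame: x ahead of the robot, y to its left, z up, the work surface at z = 0. Lengths are in m, angles in rad, forces in N, time in s.
With the tool pointing down it reaches from about 0.3 to 0.85 m from the base axis. Payload 4.2 kg.
Tool frame: the origin (TCP) lies between the finger pads; the fingertips stand 25 mm ahead of it and the grasp point (between the pads) lies 6 mm ahead of it; z points along the fingers, y is the line along which they close (so a half turn about z gives the same grasp; the last joint's range is limited). The gripper opens to 91 mm and grips with 3 to 60 N. Pads are 32 mm wide; open, the fingers measure 118 mm over their backs; the gripper's body (76 mm by 178 mm) begins 60 mm behind the grasp point.
Start: joints at [1.11, 0.32, 1.565, -0, 1.257, -0.02], TCP at [0.245, 0.52, 0.239] pointing down, gripper open.
Joint ranges: [-3.11, 3.11], [-0.84, 2.01], [0.21, 2.61], [-1.34, 4.49], [0.05, 2.63], [-2.56, 2.56]. Speed limits (rad/s): [2.57, 2.57, 3.14, 3.14, 3.14, 3.14].

### API

Orientations are given as a unit quaternion [x, y, z, w].
In Python, from rig import robot, eyes gives the robot as it stands. The module is installed in compiled form; this text tells all that it offers.
- The arm moves only by the tool servo_tool, never from a script. Its argument "targets" is a list that holds one entry, the list of rows, each a list of 7 numbers: the turn, a rotation vector about the tool's x, y, z in degrees, then the shift along the tool's x, y, z in cm, then the finger opening in cm, from 0 to 9.12. In form: [[[ax, ay, az, x, y, z, jaw], ...]]. A call has 1 to 20 rows; each row is the pose to reach, as a shift and turn from the pose commanded when the call began, along the tool's axes at that moment; what a row does not reach only later rows make up. A row lasts 1/10 s, in which the tool goes at most 50 mm and 8.59 degrees, less where a joint would pass 70% of its speed; a pose out of reach is approached as far as the arm can. A call with a gripper value outside its range is refused whole. The fingers move at their own pace and stop on an object; the grip force is fixed at half the most. Time passes only in rows, so rows that repeat a pose let the fingers close. It gives the time, the measured TCP pose, the force, the opening and the grip force at its end, in the units of the state.
- robot.sense(): the state, without advancing time (a new reading comes with each control period).
- eyes.capture(name): name is "scene" or "top"; returns a dict with "img" (384x512x3 uint8, red, green, blue), "depth" (384x512 float32, m along the optical axis (not along the pixel's ray), 0 where there is no reading), "fx", "fy", "cx", "cy" (pixels), "R" (3x3) and "t" (3): a world point X has camera coordinates R X + t. Camera axes: x right, y down, z forward; pixel columns grow to the right and rows downward; lengths in m; the calibration is good to about 2 mm. A picture is of the moment at which its call begins.
- robot.close_job(): hands the job in; it is judged then, once.
The state is a dict: "clock": time; "joints": joint angles; "dq": joint speeds; "tau": joint torques, N m; "tcp_pos": TCP position; "orientation": TCP orientation; "ft_force": force on the tool from outside, world axes, zero at the start; "wrist_torque": the same for the moment, N m; "grip_width": opening from 0.0 (shut) to 1.0 (fully open); "gripper_force": force on a finger pad.
Only numpy, scipy, OpenCV 4.12 (cv2) and the standard library are available. Lean on these libraries where they do the work, as an engineer would, in place of code of your own. Each camera call takes 0.05 s, during which the arm holds its last target. There are 200 camera calls.

## Working session

There is one attempt and no reset: what is moved stays moved. The work goes in short steps, Python scripts to look and compute and a tool call to move; the robot and the scene stay as the last step left them, time stands still between calls to the robot, and variables do not carry over. Pictures are saved under pics/ and viewed, at most 10 in all, crops included, and the job is handed in when it is done.

Besides the shell and the picture viewer there is one more tool, called as a command line: name --argument value ..., lists and objects as JSON in quotes. servo_tool: Moves the arm, as the interface text tells. Its arguments: {"type":"object","properties":{"targets":{"type":"array"}},"required":["targets"]}

```bash
mkdir -p pics; cat > h.py <<'E'
import numpy as np, cv2
from scipy.spatial.transform import Rotation as Ro
from rig import robot, eyes
def cap(n,tag):
    c=eyes.capture(n); np.savez(f'{tag}.npz',**c); cv2.imwrite(f'pics/{tag}.png',cv2.resize(c['img'][:,:,::-1],(800,600),interpolation=cv2.INTER_CUBIC)); return c
def ld(tag): return dict(np.load(f'{tag}.npz'))
def px(c,u,v,z=None):
    # u,v native pixels; z: intersect plane z, otherwise depth
    r=np.array([(u-c['cx'])/c['fx'],(v-c['cy'])/c['fy'],1.])
    R,t=c['R'],c['t']; o=-R.T@t; d=R.T@r
    k=c['depth'][int(round(v)),int(round(u))] if z is None else (z-o[2])/d[2]
    return o+k*d
def proj(c,X):
    p=c['R']@np.asarray(X)+c['t']; return p[0]/p[2]*c['fx']+c['cx'],p[1]/p[2]*c['fy']+c['cy']
E
python3 - <<'E'
from h import *
for n in('scene','top'):
    c=cap(n,n+'0'); print(n,c['fx'],c['cx'],c['cy'],(-c['R'].T@c['t']).round(3),c['R'].round(3).tolist())
print(robot.sense())
E
```

```text
scene 491.97576328229974 260.9716764399118 182.56241030560207 [0.169 1.105 1.   ] [[-0.968, -0.25, -0.002], [-0.148, 0.58, -0.801], [0.202, -0.775, -0.599]]
top 480.31865002440173 247.4718024519771 183.1132315001875 [ 0.272 -0.018  1.482] [[-0.001, -1.0, -0.015], [-0.987, 0.003, -0.16], [0.16, 0.015, -0.987]]
{'clock': 0.1, 'joints': array([ 1.10999376e+00,  3.20234132e-01,  1.56556350e+00, -5.47816699e-06,
        1.25742176e+00, -1.99889674e-02]), 'dq': array([ 0.00037673, -0.00351611, -0.00415141, -0.00098173, -0.00019582,
       -0.00159524]), 'tau': array([-6.64681211e-04, -4.13330519e+01, -2.32511097e+01,  7.27762934e-02,
        4.20938933e-02, -6.71524072e-05]), 'tcp_pos': array([0.24514493, 0.51965547, 0.23819829]), 'orientation': array([ 2.18625701e-01,  9.75808455e-01, -7.90599282e-04, -1.91122386e-04]), 'ft_force': array([ 0.19874379, -0.36048108, -0.75622116]), 'wrist_torque': array([0.03183971, 0.028774  , 0.00908654]), 'gripper_force': 0.0, 'grip_width': 1.0061078597408009}
```

View pics/scene0.png

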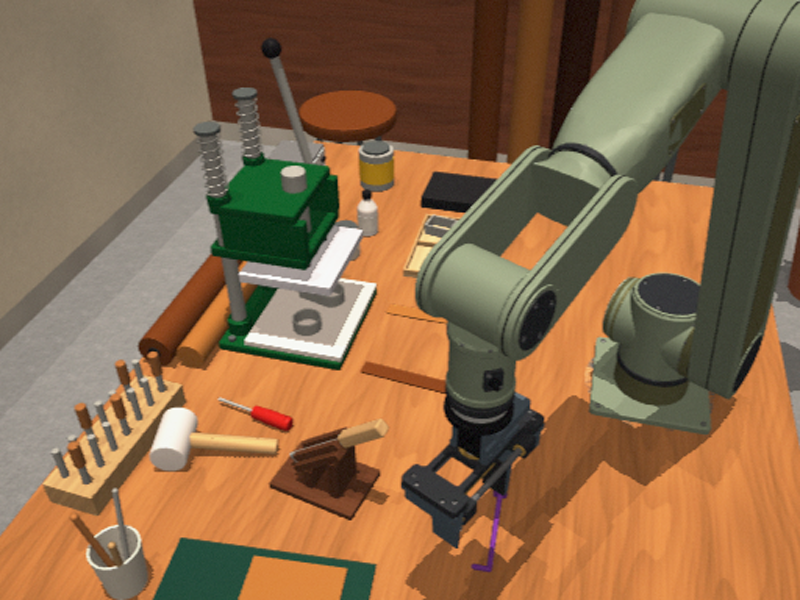

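View pics/top0.png

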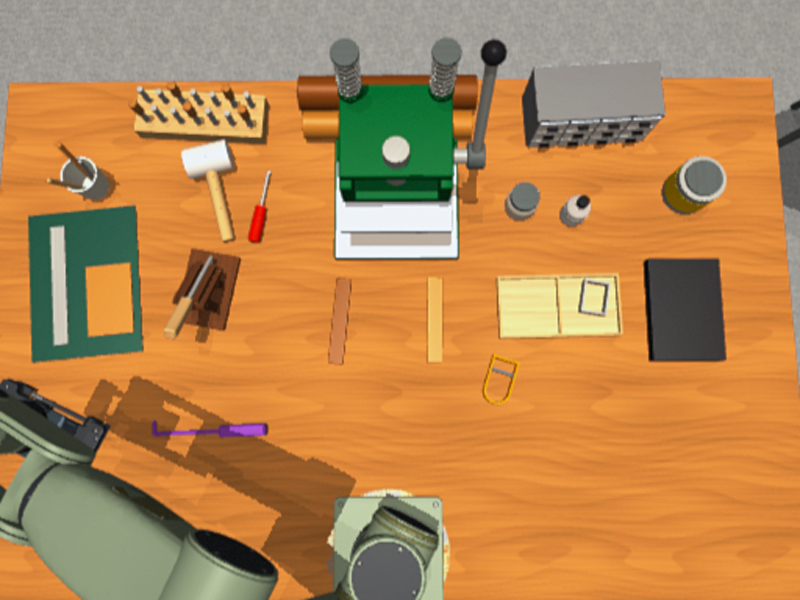

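The scene view shows the press with its bed corner near (345,360), the round die near (307,320), and the tag die behind it near (325,290). The rest is at (330,470). In the top view the bed front edge runs (335,257)-(459,258), the rest is near (205,290), the free tray compartment near (528,306). I'll enlarge to measure.

```bash
python3 - <<'E'
from h import *
s=ld('scene0')['img'];t=ld('top0')['img']
def cr(im,u0,v0,w,h,W,H): return cv2.resize(im[v0:v0+h,u0:u0+w],(W,H),interpolation=cv2.INTER_CUBIC)
# A: scene press u 145..245 v 165..240 x4 ; B scene rest u170..250 v255..330 x5... 
A=cr(s,145,165,100,75,400,300); B=cr(s,170,260,80,75,400,375)[:300]
B=cr(s,170,262,80,60,400,300)
C=cr(t,100,150,60,75,240,300); D=cr(t,205,120,100,60,0 or 400,240)
E_=cr(t,310,165,100,60,400,240)
o=np.zeros((600,800,3),np.uint8); o[:300,:400]=A;o[:300,400:]=B;o[300:600,:240]=C;o[300:540,400:]=E_
cv2.imwrite('pics/crop1.png',o[:,:,::-1])
E
```

```text
(no output)
```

View pics/crop1.png

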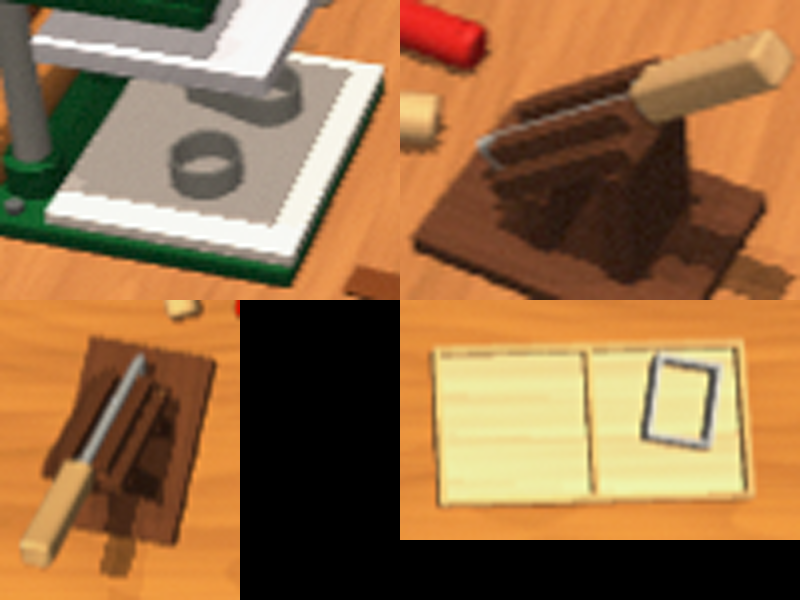

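```bash
python3 - <<'E'
from h import *
s=ld('scene0');t=ld('top0')
A=lambda u,v,z:px(s,145+u/4-.375,165+v/4-.375,z)
B=lambda u,v,z:px(s,170+(u-400)/5-.4,262+v/5-.4,z)
C=lambda u,v,z:px(t,100+u/4-.375,150+(v-300)/4-.375,z)
D=lambda u,v,z:px(t,310+(u-400)/4-.375,165+(v-300)/4-.375,z)
def P(n,*a):
    print(n,*[x.round(4) for x in a])
P('bed scene',A(293,260,.03),A(384,66,.03),A(47,215,.03))
T=lambda u,v,z:px(t,u/1.5625-.2,v/1.5625-.2,z)
P('bed top',T(335,258,.03),T(460,259,.03),T(335,163,.03))
P('tray',D(433,347,.018),D(743,341,.018),D(753,494,.018),D(440,507,.018))
P('rest top',C(90,338,.012),C(215,358,.012),C(177,545,.012))
P('rest scene',B(765,202,.012),B(416,243,.012))
P('die round top',A(302,90,.055),A(278,62,.055),A(260,120,.03),A(188,102,.03),A(301,110,.03))
P('round die',A(206,180,.03),A(206,150,.055))
# hook handle/rod by colour+depth
for c,n,(u0,u1,v0,v1) in((s,'s',(210,252,262,295)),(t,'t',(100,125,188,222))):
    hsv=cv2.cvtColor(c['img'],cv2.COLOR_RGB2HSV)
    pts=[]
    for v in range(v0,v1):
        for u in range(u0,u1):
            p=px(c,u,v)
            if p[2]>.10: pts.append(p)
    pts=np.array(pts); m=pts.mean(0); w=np.linalg.svd(pts-m)[2][0]
    q=(pts-m)@w
    print(n,len(pts),m.round(4),w.round(3),q.min().round(3),q.max().round(3),pts.min(0).round(3),pts.max(0).round(3))
E
```

```text
bed scene [0.5602 0.103  0.03  ] [ 0.5628 -0.1414  0.03  ] [0.7551 0.1011 0.03  ]
bed top [0.5638 0.1063 0.03  ] [ 0.561 -0.14   0.03 ] [0.759  0.1084 0.03  ]
tray [ 0.5291 -0.2135  0.018 ] [ 0.533  -0.4519  0.018 ] [ 0.4148 -0.4536  0.018 ] [ 0.4053 -0.2158  0.018 ]
rest top [0.587  0.3973 0.012 ] [0.5707 0.2984 0.012 ] [0.4239 0.3233 0.012 ]
rest scene [0.4205 0.3269 0.012 ] [0.5818 0.3948 0.012 ]
die round top [ 0.6066 -0.0626  0.055 ] [ 0.6371 -0.0934  0.055 ] [ 0.6382 -0.0477  0.03  ] [ 0.7024 -0.0556  0.03  ] [ 0.6106 -0.0681  0.03  ]
round die [0.6538 0.0331 0.03  ] [0.6538 0.0272 0.055 ]
s 533 [0.4383 0.3876 0.1559] [ 0.269 -0.609 -0.746] -1.14 0.083 [0.169 0.341 0.1  ] [0.495 1.105 1.   ]
t 327 [0.438  0.3734 0.1544] [-0.207 -0.249  0.946] -0.061 1.388 [ 0.272 -0.018  0.102] [0.482 0.4   1.482]
```

```bash
cat >> h.py <<'E'
def go(X,yaw,tilt=0.,grasp=True,s=None):
    """delta (tool axes, cm/deg) to bring grasp point to world X; tool y at world angle yaw(deg, 90=+y); tilt deg: tool z leans to +x side"""
    s=s or robot.sense(); R0=Ro.from_quat(s['orientation'])
    a=np.radians(yaw); y=np.array([np.cos(a),np.sin(a),0]); f=np.array([np.sin(a),-np.cos(a),0])
    b=np.radians(tilt); z=np.array([0,0,-1.])*np.cos(b)+f*np.sin(b); x=np.cross(y,z)
    R1=Ro.from_matrix(np.array([x,y,z]).T)
    p=np.asarray(X)-(0.006*z if grasp else 0)
    rv=np.degrees((R0.inv()*R1).as_rotvec()); d=R0.inv().apply(p-s['tcp_pos'])*100
    print('turn',rv.round(2),'shift',d.round(2),'| tcp',p.round(4))
E
python3 - <<'E'
from h import *
yaw=-.165; Rr=Ro.from_euler('z',yaw); home=np.array([.426,.3733,.152])
for c,n,(u0,u1,v0,v1) in((ld('scene0'),'s',(210,252,262,295)),(ld('top0'),'t',(100,125,188,222))):
    P=np.array([px(c,u,v) for v in range(v0,v1) for u in range(u0,u1) if .5<c['depth'][v,u]])
    P=P[(P[:,2]>.1)&(P[:,2]<.25)]
    L=Rr.inv().apply(P-home); d=np.array([np.cos(.698),0,-np.sin(.698)]); k=np.array([np.sin(.698),0,np.cos(.698)])
    a=L@d;h=L@k;y=L[:,1]; m=(a<48)&(a>-60e-3)&(abs(y)<.025)&(h>-.015)
    print(n,m.sum(),'along',np.percentile(a[m],[1,50,99]).round(3),'y',np.percentile(y[m],[2,50,98]).round(3),'h',np.percentile(h[m],[2,50,98]).round(3))
    for lo in(-.04,-.02,0,.02,.035):
        q=m&(a>lo)&(a<lo+.02)
        if q.sum()>5: print('  ',lo,np.percentile(y[q],[3,97]).round(4),np.percentile(h[q],[3,80,97]).round(4))
go([.426,.3733,.152],80.5); go([.426,.3733,.25],80.5)
E
```

```text
s 497 along [-0.041  0.013  0.085] y [-0.016  0.009  0.02 ] h [-0.011  0.006  0.014]
   -0.04 [-0.008   0.0128] [-0.007   0.0116  0.0134]
   -0.02 [-0.0053  0.0125] [-0.0061  0.0122  0.0137]
   0 [-0.0053  0.0121] [-0.0065  0.0121  0.0137]
   0.02 [-0.008   0.0119] [-0.0058  0.0125  0.0135]
   0.035 [-0.0122  0.0228] [-0.012   0.0104  0.0128]
t 309 along [-0.04   0.007  0.069] y [-0.009  0.001  0.02 ] h [-0.008  0.01   0.015]
   -0.04 [-0.0069  0.0136] [-0.0066  0.012   0.0142]
   -0.02 [-0.0074  0.0138] [-0.0038  0.0126  0.0143]
   0 [-0.0078  0.0127] [-0.0029  0.0125  0.0146]
   0.02 [-0.0081  0.0121] [-0.0023  0.0124  0.0146]
   0.035 [-0.0096  0.0237] [-0.0115  0.0119  0.0137]
turn [-9.000e-02 -1.000e-02 -1.576e+01] shift [-22.6   -5.51   8.03] | tcp [0.426  0.3733 0.158 ]
turn [-9.000e-02 -1.000e-02 -1.576e+01] shift [-22.6   -5.52  -1.77] | tcp [0.426  0.3733 0.256 ]
```

servo_tool --targets '[[[0, 0, -4, -3, -0.7, 0, 9.1], [0, 0, -8, -7, -1.7, 0, 9.1], [0, 0, -12, -11.5, -2.7, 0, 9.1], [0, 0, -15, -16, -3.8, 0, 9.1], [0, 0, -15, -20, -4.7, 0, 9.1], [0, 0, -15, -22, -5.2, 0, 9.1], [0, 0, -15, -22.55, -5.3, 0, 9.1], [0, 0, -15, -22.55, -5.3, 0, 9.1], [0, 0, -15, -22.55, -5.3, 2, 9.1], [0, 0, -15, -22.55, -5.3, 4, 9.1], [0, 0, -15, -22.55, -5.3, 6, 9.1], [0, 0, -15, -22.55, -5.3, 7.5, 9.1], [0, 0, -15, -22.55, -5.3, 7.95, 9.1], [0, 0, -15, -22.55, -5.3, 7.95, 9.1]]]'

```text
clock: 1.5
tcp_pos: [0.4255, 0.3765, 0.159]
orientation: [0.089, 0.996, -0.0, -0.001]
ft_force: [0.1, 0.1, 0.6]
grip_width: 0.996
gripper_force: 0.0
```

```bash
python3 - <<'E'
from h import *
cap('top','top1');s=robot.sense();print(s['clock'],s['tcp_pos'],s['ft_force'])
go([.4263,.3753,.153],79.7)
a=ld('top1')['img'][150:240,80:200]; c=cap('scene','scene1')['img'][245:335,170:290]
o=np.vstack([np.hstack([cv2.resize(x,(400,300),interpolation=cv2.INTER_CUBIC) for x in(a,c)])]);cv2.imwrite('pics/crop2.png',o[:,:,::-1])
E
```

```text
1.55 [0.42612551 0.37675464 0.15979668] [ 0.49584264 -0.97694302 -0.05094278]
turn [ 0.03 -0.    0.11] shift [-0.04 -0.14  0.08] | tcp [0.4263 0.3753 0.159 ]
```

View pics/crop2.png

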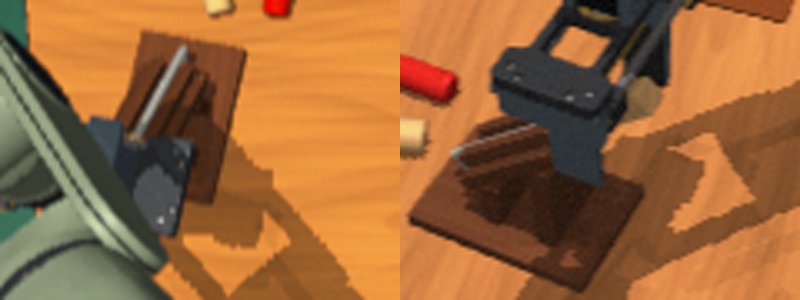

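The fingers straddle the handle, whose end shows at (640,100); the rod runs down the channel ahead of them at (160,90). Closing.

servo_tool --targets '[[[0, 0, 0, 0, -0.1, 0, 6], [0, 0, 0, 0, -0.1, 0, 4], [0, 0, 0, 0, -0.1, 0, 3], [0, 0, 0, 0, -0.1, 0, 2], [0, 0, 0, 0, -0.1, 0, 1.5], [0, 0, 0, 0, -0.1, 0, 1.5], [0, 0, 0, 0, -0.1, 0, 1.5], [0, 0, 0, 0, -0.1, 0, 1.5]]]'

```text
clock: 2.4
tcp_pos: [0.4265, 0.3749, 0.1594]
orientation: [0.089, 0.996, 0.0, 0.0]
ft_force: [0.0, 0.1, 0.1]
grip_width: 0.328
gripper_force: 0.0
```

servo_tool --targets '[[[0, 0, 0, 0, 0, 0, 1.5], [0, 0, 0, 0, 0, 0, 1.5], [0, 0, 0, 0, 0, 0, 1.5], [0, 0, 0, 0, 0, 0, 1.5], [0, 0, 0, 0, 0, 0, 1.5]]]'

```text
clock: 2.9
tcp_pos: [0.4265, 0.3749, 0.1594]
orientation: [0.089, 0.996, -0.0, -0.0]
ft_force: [0.8, -0.4, 0.3]
grip_width: 0.238
gripper_force: 30.0
```

servo_tool --targets '[[[0, 0, 0, -0.2, 0, -0.25, 1.5], [0, 0, 0, -0.6, 0, -0.75, 1.5], [0, 0, 0, -1.3, 0, -1.55, 1.5], [0, 0, 0, -1.9, 0, -2.3, 1.5], [0, 0, 0, -2.2, 0, -4, 1.5], [0, 0, 0, -2.2, 0, -6, 1.5], [0, 0, 0, -2.2, 0, -8, 1.5], [0, 0, 0, -2.2, 0, -9, 1.5], [0, 0, 0, -2.2, 0, -9, 1.5]]]'

```text
clock: 3.8
tcp_pos: [0.4491, 0.3714, 0.2513]
orientation: [0.09, 0.996, 0.001, 0.001]
ft_force: [0.7, 0.4, -0.9]
grip_width: 0.24
gripper_force: 30.0
```

```bash
python3 - <<'E'
from h import *
c=cap('scene','scene2');s=robot.sense();R=Ro.from_quat(s['orientation']).as_matrix()
o=s['tcp_pos']+.006*R[:,2]; f=-R[:,0];print(o,s['ft_force'])
print('exp tip',(o+.124*f+[0,0,-.133]),proj(c,o+.124*f+[0,0,-.133]),'bend',proj(c,o+.138*f+[0,0,-.116]),'shoulder',proj(c,o+.0383*f+[0,0,-.032]))
u,v=map(int,proj(c,o+.124*f+[0,0,-.133])); print(u,v)
t=cap('top','top2'); print('top tip',proj(t,o+.124*f+[0,0,-.133]),'bend',proj(t,o+.138*f+[0,0,-.116]))
uu,vv=map(int,proj(t,o+.138*f+[0,0,-.116]))
im=np.hstack([cv2.resize(c['img'][v-50:v+25,u-20:u+80],(400,300),interpolation=cv2.INTER_CUBIC),cv2.resize(t['img'][vv-15:vv+60,uu-50:uu+50],(400,300),interpolation=cv2.INTER_CUBIC)])
cv2.imwrite('pics/crop3.png',im[:,:,::-1]); print(u,v,uu,vv)
# final approach goals
for y in(-.068,):
  for X in([.44,.30,.27],[.42,-.068,.22],): go(X,90)
E
```

```text
[0.44847527 0.3710019  0.24391949] [-0.04765233 -0.25728251 -1.14327205]
exp tip [0.57049    0.34890221 0.11101955] (np.float64(179.9933625547886), np.float64(270.21109289451095)) bend (np.float64(174.3666274238885), np.float64(263.5655770652026)) shoulder (np.float64(207.85904744075341), np.float64(250.8877592675351))
179 270
top tip (np.float64(129.14072256872163), np.float64(157.52784180223193)) bend (np.float64(128.66779073208897), np.float64(151.6232700306967))
179 270 128 151
turn [ -0.03  -0.03 -10.27] shift [-0.47 -7.11 -2.7 ] | tcp [0.44  0.3   0.276]
turn [ -0.03  -0.03 -10.27] shift [ -5.06 -43.67   2.32] | tcp [ 0.42  -0.068  0.226]
```

View pics/crop3.png

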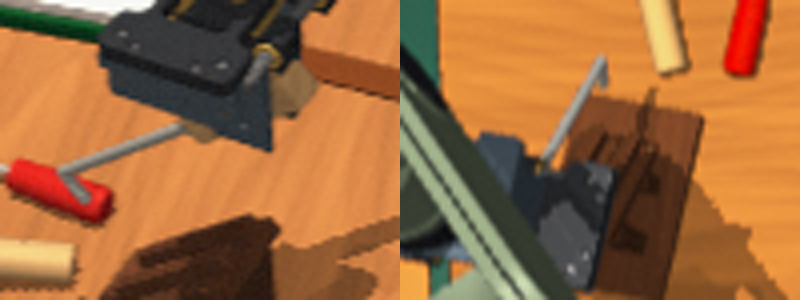

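```bash
python3 - <<'E'
from h import *
c=ld('scene0')
u0,v0=map(int,proj(c,[.72,-.12,.05]));print(u0,v0)
P=np.array([px(c,u,v) for v in range(165,240) for u in range(145,245) if c['depth'][v,u]>.3])
Q=P[(P[:,2]>.036)&(P[:,2]<.062)&(P[:,0]>.59)&(P[:,0]<.75)&(P[:,1]<.08)]
tag=Q[Q[:,1]<-.03];rd=Q[Q[:,1]>-.02]
for n,q in(('tag',tag),('round',rd)): print(n,len(q),q.min(0).round(4),q.max(0).round(4))
for x in np.arange(.6,.72,.01):
    q=tag[(tag[:,0]>=x)&(tag[:,0]<x+.01)]
    if len(q): print(x.round(3),len(q),q[:,1].min().round(4),q[:,1].max().round(4),q[:,2].max().round(3))
go([.405,-.070,.205],90)
E
```

```text
193 173
tag 193 [ 0.5928 -0.1318  0.036 ] [ 0.7475 -0.0323  0.0608]
round 255 [ 0.5907 -0.0143  0.036 ] [0.7493 0.07   0.0614]
0.6 5 -0.1037 -0.0338 0.059
0.61 39 -0.0911 -0.037 0.059
0.62 35 -0.0885 -0.0328 0.06
0.63 27 -0.0881 -0.0323 0.061
0.64 16 -0.1303 -0.0344 0.06
0.65 16 -0.0437 -0.0384 0.057
0.66 10 -0.0493 -0.0397 0.054
0.67 13 -0.0498 -0.0409 0.052
0.68 11 -0.0528 -0.0405 0.053
0.69 9 -0.0556 -0.0492 0.05
0.7 3 -0.0551 -0.0532 0.043
0.71 2 -0.0445 -0.0338 0.036
turn [ -0.03  -0.03 -10.27] shift [ -3.62 -44.13   3.82] | tcp [ 0.405 -0.07   0.211]
```

servo_tool --targets '[[[0, 0, -2, 1, -2, 0, 1.5], [0, 0, -5, 3, -5, 0, 1.5], [0, 0, -8, 3, -9, 0.5, 1.5], [0, 0, -10.2, 2, -14, 1, 1.5], [0, 0, -10.2, 0.5, -19, 1.5, 1.5], [0, 0, -10.2, 0, -24, 2, 1.5], [0, 0, -10.2, -1, -29, 3, 1.5], [0, 0, -10.2, -2, -34, 3.5, 1.5], [0, 0, -10.2, -3, -39, 3.5, 1.5], [0, 0, -10.2, -3.3, -42, 3.5, 1.5], [0, 0, -10.2, -3.5, -43.5, 3.5, 1.5], [0, 0, -10.2, -3.5, -43.5, 3.5, 1.5], [0, 0, -10.2, -3.5, -43.5, 3.5, 1.5]]]'

```text
clock: 5.2
tcp_pos: [0.4046, -0.063, 0.2137]
orientation: [0.001, 1.0, 0.0, -0.001]
ft_force: [-0.2, -0.3, -1.6]
grip_width: 0.24
gripper_force: 30.0
```

servo_tool --targets '[[[0, 0, 0, 0, 0, 0.5, 1.5], [0, 0, 0, -1, 0, 0.9, 1.5], [0, 0, 0, -3, 0, 0.9, 1.5], [0, 0, 0, -5, 0, 0.9, 1.5], [0, 0, 0, -7, 0, 0.9, 1.5], [0, 0, 0, -9, 0, 0.9, 1.5], [0, 0, 0, -10, 0, 0.9, 1.5], [0, 0, 0, -10.3, 0, 0.9, 1.5], [0, 0, 0, -10.3, 0, 0.9, 1.5]]]'

```text
clock: 6.1
tcp_pos: [0.508, -0.0629, 0.205]
orientation: [0.0, 1.0, 0.0, -0.001]
ft_force: [-0.2, 0.5, -0.7]
grip_width: 0.239
gripper_force: 30.0
```

```bash
python3 - <<'E'
from h import *
c=cap('scene','scene3');s=robot.sense();o=s['tcp_pos']-[0,0,.006];print(o,s['ft_force'])
tip=o+[.124,0,-.133];print(tip,proj(c,tip),proj(c,tip-[0,0,.027]))
im=cv2.resize(c['img'][165:240,145:245],(800,600),interpolation=cv2.INTER_CUBIC)
cv2.imwrite('pics/crop4.png',im[:,:,::-1])
E
```

```text
[ 0.50751074 -0.06302176  0.19908927] [-0.23286646 -0.50501677 -1.33395484]
[ 0.63151074 -0.06302176  0.06608927] (np.float64(212.4976942436556), np.float64(183.0927415222085)) (np.float64(213.01615991372145), np.float64(189.84472907410836))
```

View pics/crop4.png

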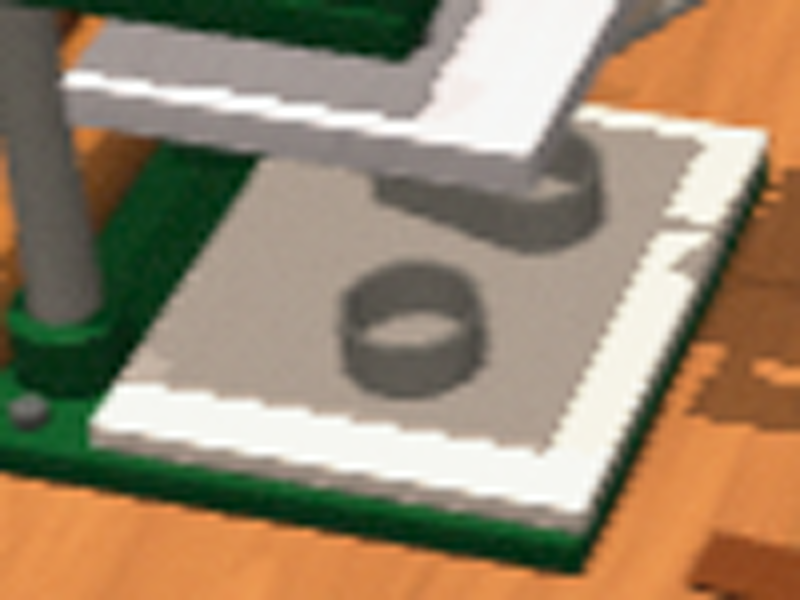

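The hook's tip is hidden behind the platen. Its ground point projects to about (544,217). The die's round end, right edge (603,190) and lower edge (540,252), puts the half-circle centre near (538,213), so the tip is well inside the loop. Lowering.

servo_tool --targets '[[[0, 0, 0, 0, 0, 0.7, 1.5], [0, 0, 0, 0, 0, 1.4, 1.5], [0, 0, 0, 0, 0, 2.1, 1.5], [0, 0, 0, 0, 0, 2.5, 1.5], [0, 0, 0, 0, 0, 2.7, 1.5], [0, 0, 0, 0, 0, 2.7, 1.5]]]'

```text
clock: 6.75
tcp_pos: [0.508, -0.0634, 0.1781]
orientation: [0.001, 1.0, 0.0, -0.0]
ft_force: [0.5, -0.2, 0.0]
grip_width: 0.243
gripper_force: 30.0
```

servo_tool --targets '[[[0, 0, 0, 0.4, 0, 0, 1.5], [0, 0, 0, 0.8, 0, 0, 1.5], [0, 0, 0, 1.1, 0, 0, 1.5], [0, 0, 0, 1.4, 0, 0, 1.5], [0, 0, 0, 1.7, 0, 0, 1.5], [0, 0, 0, 2.0, 0, 0, 1.5], [0, 0, 0, 2.3, 0, 0, 1.5], [0, 0, 0, 2.6, 0, 0, 1.5], [0, 0, 0, 3.0, 0, 0, 1.5], [0, 0, 0, 3.4, 0, 0, 1.5], [0, 0, 0, 3.8, 0, 0, 1.5], [0, 0, 0, 4.2, 0, 0, 1.5], [0, 0, 0, 4.6, 0, 0, 1.5], [0, 0, 0, 5.0, 0, 0, 1.5], [0, 0, 0, 5.3, 0, 0, 1.5], [0, 0, 0, 5.5, 0, 0, 1.5], [0, 0, 0, 5.5, 0, 0, 1.5]]]'

```text
clock: 8.45
tcp_pos: [0.4527, -0.0632, 0.1784]
orientation: [0.001, 1.0, 0.0, -0.0]
ft_force: [2.8, 0.8, 0.7]
grip_width: 0.239
gripper_force: 30.0
```

```bash
python3 - <<'E'
from h import *
c=cap('scene','scene4');s=robot.sense();o=s['tcp_pos']-[0,0,.006];print(o,s['ft_force'])
tip=o+[.124,0,-.133];print(tip,proj(c,tip))
a=cv2.resize(c['img'][155:245,145:265],(800,600),interpolation=cv2.INTER_CUBIC)
cv2.imwrite('pics/crop5.png',a[:,:,::-1])
E
```

```text
[ 0.45271455 -0.06317812  0.17230653] [2.79403205 0.10019011 0.54131943]
[ 0.57671455 -0.06317812  0.03930653] (np.float64(229.38650111801718), np.float64(192.3598186887993))
```

View pics/crop5.png

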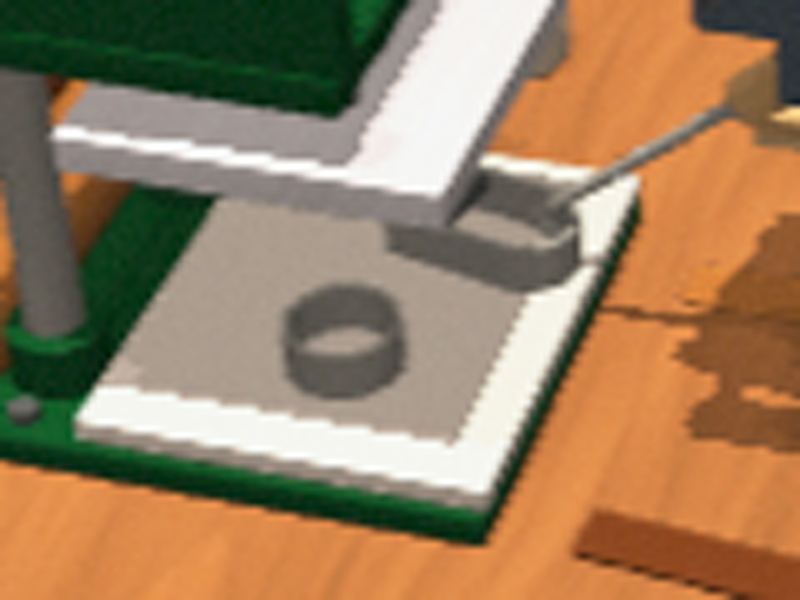

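The die is caught: the rod reaches over its round end at (560,205), and the die sits just behind the bed's front edge, clear of the round die. Drawing it on by 3.2 cm.

servo_tool --targets '[[[0, 0, 0, 0.2, 0, 0, 1.5], [0, 0, 0, 0.5, 0, 0, 1.5], [0, 0, 0, 0.8, 0, 0, 1.5], [0, 0, 0, 1.1, 0, 0, 1.5], [0, 0, 0, 1.4, 0, 0, 1.5], [0, 0, 0, 1.7, 0, 0, 1.5], [0, 0, 0, 2.0, 0, 0, 1.5], [0, 0, 0, 2.3, 0, 0, 1.5], [0, 0, 0, 2.6, 0, 0, 1.5], [0, 0, 0, 2.9, 0, 0, 1.5], [0, 0, 0, 3.1, 0, 0, 1.5], [0, 0, 0, 3.2, 0, 0, 1.5], [0, 0, 0, 3.2, 0, 0, 1.5], [0, 0, 0, 2.8, 0, 0, 1.5], [0, 0, 0, 2.4, 0, 0, 1.5], [0, 0, 0, 2.2, 0, 0, 1.5], [0, 0, 0, 2.2, 0, -0.5, 1.5], [0, 0, 0, 2.2, 0, -1.5, 1.5], [0, 0, 0, 2.2, 0, -2.5, 1.5], [0, 0, 0, 2.2, 0, -3.5, 1.5]]]'

```text
clock: 10.5
tcp_pos: [0.4313, -0.0634, 0.2147]
orientation: [0.0, 1.0, -0.0, 0.0]
ft_force: [-0.5, -0.7, -0.9]
grip_width: 0.233
gripper_force: 30.0
```

```bash
python3 - <<'E'
from h import *
s=robot.sense();print(s['tcp_pos'],s['ft_force'])
s['tcp_pos']=s['tcp_pos'].copy()
Rr=79.8
go([.41,0,.25],90); go([.44,.25,.27],Rr)
# approach: home + k*30mm + up
f=np.array([np.sin(np.radians(79.8)),-np.cos(np.radians(79.8)),0]); home=np.array([.4265,.3749,.1534])
go(home+.022*f+[0,0,.09],Rr); go(home,Rr)
E
```

```text
[ 0.4312812  -0.06336204  0.21472107] [-0.46681116 -0.66212057 -0.87955504]
turn [-0.01  0.06 -0.06] shift [ 2.13  6.33 -4.13] | tcp [0.41  0.    0.256]
turn [-0.    0.06 10.14] shift [-0.85 31.34 -6.13] | tcp [0.44  0.25  0.276]
turn [-0.    0.06 10.14] shift [-1.65 43.44 -3.47] | tcp [0.4482 0.371  0.2494]
turn [-0.    0.06 10.14] shift [ 0.53 43.83  5.53] | tcp [0.4265 0.3749 0.1594]
```

servo_tool --targets '[[[0, 0, 0, 1, 0, -1, 1.5], [0, 0, 0, 3, 1, -2.5, 1.5], [0, 0, 0, 3, 4, -3.5, 1.5], [0, 0, 0, 3, 8, -3.5, 1.5], [0, 0, 1, 3, 13, -3.5, 1.5], [0, 0, 3, 3, 18, -3.5, 1.5], [0, 0, 5, 2, 23, -3.5, 1.5], [0, 0, 7, 1, 28, -3.5, 1.5], [0, 0, 9, 0, 33, -3.5, 1.5], [0, 0, 10.1, -1, 38, -3.5, 1.5], [0, 0, 10.1, -1.5, 41.5, -3.5, 1.5], [0, 0, 10.1, -1.65, 43, -3.5, 1.5], [0, 0, 10.1, -1.65, 43.4, -3.5, 1.5], [0, 0, 10.1, -1.65, 43.4, -3.5, 1.5], [0, 0, 10.1, -1.65, 43.4, -3.5, 1.5]]]'

```text
clock: 12.0
tcp_pos: [0.4478, 0.369, 0.2488]
orientation: [0.089, 0.996, -0.0, -0.0]
ft_force: [-0.4, -0.2, -1.2]
grip_width: 0.24
gripper_force: 30.0
```

```bash
python3 - <<'E'
from h import *
c=cap('scene','scene5');s=robot.sense();R=Ro.from_quat(s['orientation']).as_matrix()
o=s['tcp_pos']+.006*R[:,2]; f=-R[:,0];print(s['tcp_pos'],s['ft_force'],R[:,1])
u,v=proj(c,o+.124*f+[0,0,-.133]);print(u,v); u,v=int(u),int(v)
im=np.hstack([cv2.resize(c['img'][v-50:v+25,u-20:u+80],(400,300),interpolation=cv2.INTER_CUBIC),cv2.resize(c['img'][170:215,200:260],(400,300),interpolation=cv2.INTER_CUBIC)])
t=cap('top','top5')
b=np.hstack([cv2.resize(t['img'][130:190,205:305],(400,240),interpolation=cv2.INTER_CUBIC)]*2)
cv2.imwrite('pics/crop6.png',np.vstack([im,b])[:,:,::-1]); print(u,v)
p2=ld('scene2')['img'][v-50:v+25,u-20:u+80].astype(int);d=np.abs(p2-c['img'][v-50:v+25,u-20:u+80]).mean();print('diff',d)
Rr=79.8;f=np.array([np.sin(np.radians(79.8)),-np.cos(np.radians(79.8)),0]); home=np.array([.4265,.3749,.1534])
k=np.array([.643*f[0],.643*f[1],.766])
go(home+.03*k,Rr);go(home+.01*k,Rr); go(home,Rr)
E
```

```text
[0.44789323 0.36897634 0.24892025] [ 0.46045853 -0.56017918  0.29570852] [ 1.77740700e-01  9.84077234e-01 -4.92012854e-04]
180.5611225834163 269.9839581544642
180 269
diff 4.297866666666667
turn [-0.01  0.01 -0.04] shift [0.29 0.19 6.65] | tcp [0.4455 0.3715 0.1824]
turn [-0.01  0.01 -0.04] shift [1.58 0.19 8.19] | tcp [0.4328 0.3738 0.1671]
turn [-0.01  0.01 -0.04] shift [2.22 0.19 8.95] | tcp [0.4265 0.3749 0.1594]
```

View pics/crop6.png

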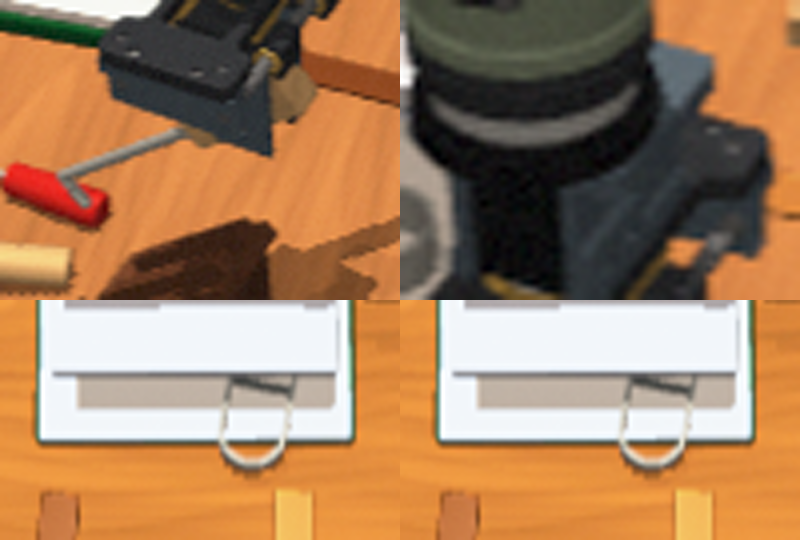

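The hook's tip is where expected, at (85,205), so it has not slipped. In the top view the die's round end overhangs the front edge at (252,468) and its tie bar runs (232,380)-(295,388). Seating the hook.

servo_tool --targets '[[[0, 0, 0, 0.3, 0.2, 2, 1.5], [0, 0, 0, 0.3, 0.2, 4, 1.5], [0, 0, 0, 0.3, 0.2, 6, 1.5], [0, 0, 0, 0.3, 0.2, 6.65, 1.5], [0, 0, 0, 0.3, 0.2, 6.65, 1.5], [0, 0, 0, 0.9, 0.2, 7.4, 1.5], [0, 0, 0, 1.4, 0.2, 8, 1.5], [0, 0, 0, 1.8, 0.2, 8.45, 1.5], [0, 0, 0, 2.05, 0.2, 8.75, 1.5], [0, 0, 0, 2.2, 0.2, 8.93, 1.5], [0, 0, 0, 2.2, 0.2, 8.93, 1.5], [0, 0, 0, 2.2, 0.2, 8.93, 1.5]]]'

```text
clock: 13.3
tcp_pos: [0.4266, 0.3767, 0.1594]
orientation: [0.089, 0.996, 0.0, -0.0]
ft_force: [-0.4, 0.2, -0.1]
grip_width: 0.241
gripper_force: 30.0
```

servo_tool --targets '[[[0, 0, 0, 0, -0.1, 0, 1.5], [0, 0, 0, 0, -0.1, 0.03, 1.5], [0, 0, 0, 0, -0.1, 0.03, 2.6], [0, 0, 0, 0, -0.1, 0.03, 3.2], [0, 0, 0, 0, -0.1, 0, 5], [0, 0, 0, 0, -0.1, 0, 8], [0, 0, 0, 0, -0.1, 0, 9.1], [0, 0, 0, 0, -0.1, 0, 9.1], [0, 0, 0, 0, -0.1, 0, 9.1], [0, 0, 0, 0, -0.1, 0, 9.1], [0, 0, 0, 0, -0.1, 0, 9.1], [0, 0, 0, 0, -0.1, -2, 9.1], [0, 0, 0, 0, -0.1, -5, 9.1], [0, 0, 0, 0, -0.1, -9, 9.1], [0, 0, 0, 0, -0.1, -12, 9.1], [0, 0, 0, 0, -0.1, -12, 9.1]]]'

```text
clock: 14.9
tcp_pos: [0.4282, 0.377, 0.2842]
orientation: [0.088, 0.996, 0.004, 0.004]
ft_force: [-1.1, -0.8, -0.3]
grip_width: 0.996
gripper_force: 0.0
```

```bash
python3 - <<'E'
from h import *
t=cap('top','top6');c=cap('scene','scene6');s=robot.sense();print(s['clock'],s['tcp_pos'],s['grip_width'])
# die in the top view
im=t['img'][135:180,230:300]
a=cv2.resize(im,(560,360),interpolation=cv2.INTER_CUBIC)
b=cv2.resize(c['img'][262:322,170:250],(240,180),interpolation=cv2.INTER_CUBIC)
b0=cv2.resize(ld('scene0')['img'][262:322,170:250],(240,180),interpolation=cv2.INTER_CUBIC)
cv2.imwrite('pics/crop7.png',np.hstack([a,np.vstack([b0,b])])[:,:,::-1])
R=lambda q:None
E
```

```text
15.0 [0.42656665 0.37554986 0.27951792] 0.9986820090843551
```

View pics/crop7.png

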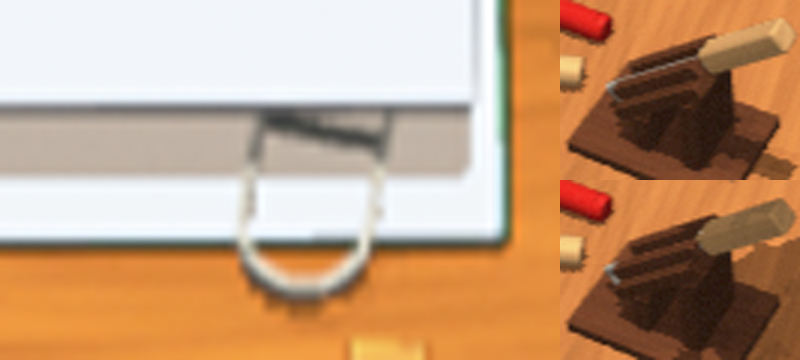

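```bash
python3 - <<'E'
from h import *
t=ld('top6')
P=lambda u,v,z:px(t,230+u/8-.44,135+v/8-.44,z)
for n,u,v in(('L',240,235),('R',370,235),('L2',253,150),('R2',384,150),('front',302,288)): print(n,P(u,v,.055).round(4))
# hook check: depth of handle/rod vs before
c0,c1=ld('scene0'),ld('scene6')
m=(c0['depth'][262:300,185:250]-c1['depth'][262:300,185:250]); print('hook depth diff med',np.median(m),np.percentile(np.abs(m),[80,90,97]))
def H(c):
    D=np.array([px(c,u,v) for v in range(264,290) for u in range(212,250) if c['depth'][v,u]>.3]); D=D[(D[:,2]>.12)&(D[:,2]<.22)]; return D.mean(0).round(4),len(D)
print(H(c0),H(c1))
E
```

```text
L [ 0.5614 -0.0332  0.055 ]
R [ 0.5612 -0.0824  0.055 ]
L2 [ 0.5943 -0.0383  0.055 ]
R2 [ 0.5941 -0.088   0.055 ]
front [ 0.5409 -0.0566  0.055 ]
hook depth diff med 0.00034308434 [0.00477686 0.0066897  0.01006957]
(array([0.4308, 0.3787, 0.1561]), 390) (array([0.4316, 0.3801, 0.1559]), 394)
```

```bash
python3 - <<'E'
from h import *
ax=np.array([.987,-.162,0]); fr=np.array([.539,-.0567,0]); G=fr+.035*ax+[0,0,.057]; print(G)
b=np.radians(30); z=ax*np.sin(b)-np.array([0,0,1])*np.cos(b)
go([.47,.1,.28],80.7,30); go(G-.12*z,80.7,30)
E
```

```text
[ 0.573545 -0.06237   0.057   ]
turn [ -0.18 -29.96  -0.85] shift [ -8.83 -26.36  -0.58] | tcp [0.467  0.1005 0.2852]
turn [ -0.18 -29.96  -0.85] shift [-15.88 -40.62  11.32] | tcp [ 0.5114 -0.0522  0.1661]
```

servo_tool --targets '[[[0, 0, 0, -0.5, -2, -0.5, 9.1], [0, 0, 0, -1.5, -6, -0.5, 9.1], [0, 0, 0, -3, -11, -0.5, 9.1], [0, -4, 0, -5, -16, -0.5, 9.1], [0, -9, 0, -7, -21, -0.5, 9.1], [0, -15, -0.2, -8.5, -26, 0, 9.1], [0, -22, -0.5, -10, -30.5, 1, 9.1], [0, -28, -0.8, -11.5, -34.5, 3, 9.1], [0, -30, -0.8, -13, -38, 6, 9.1], [0, -30, -0.8, -15, -40, 9, 9.1], [0, -30, -0.8, -15.7, -40.6, 10.8, 9.1], [0, -30, -0.8, -15.9, -40.6, 11.3, 9.1], [0, -30, -0.8, -15.9, -40.6, 11.3, 9.1], [0, -30, -0.8, -15.9, -40.6, 11.3, 9.1]]]'

```text
clock: 16.4
tcp_pos: [0.5114, -0.0517, 0.1667]
orientation: [0.078, 0.963, -0.023, 0.258]
ft_force: [0.2, -0.2, 0.8]
grip_width: 0.997
gripper_force: 0.0
```

```bash
python3 - <<'E'
from h import *
s=robot.sense();print(s['clock'],s['ft_force'],s['joints'])
go([.5735,-.0624,.057],80.7,30)
E
```

```text
16.4 [ 0.15974004 -0.21458897  0.76408776] [-0.10317673  0.1038266   2.18477004 -0.10201579  0.33131312 -1.42423697]
turn [-0.2   0.04  0.07] shift [ 4.000e-02 -1.000e-02  1.205e+01] | tcp [ 0.5705 -0.0619  0.0622]
```

servo_tool --targets '[[[0, 0, 0, 0, 0, 1, 9.1], [0, 0, 0, 0, 0, 3, 9.1], [0, 0, 0, 0, 0, 5, 9.1], [0, 0, 0, 0, 0, 7, 9.1], [0, 0, 0, 0, 0, 9, 9.1], [0, 0, 0, 0, 0, 10.5, 9.1], [0, 0, 0, 0, 0, 11.3, 9.1], [0, 0, 0, 0, 0, 11.7, 9.1], [0, 0, 0, 0, 0, 12, 9.1], [0, 0, 0, 0, 0, 12, 9.1], [0, 0, 0, 0, 0, 12, 9.1]]]'

```text
clock: 17.5
tcp_pos: [0.571, -0.0617, 0.0625]
orientation: [0.078, 0.963, -0.023, 0.258]
ft_force: [-0.5, 0.5, -0.2]
grip_width: 0.997
gripper_force: 0.0
```

```bash
python3 - <<'E'
from h import *
s=robot.sense();print(s['clock'],s['ft_force'])
c=cap('scene','scene8');t=cap('top','top8')
a=cv2.resize(c['img'][150:225,170:270],(480,360),interpolation=cv2.INTER_CUBIC)
b=cv2.resize(t['img'][125:200,225:292],(320,360),interpolation=cv2.INTER_CUBIC)
cv2.imwrite('pics/crop8.png',np.hstack([a,b])[:,:,::-1])
E
```

```text
17.5 [-0.47057069  0.50954383 -0.20537903]
```

View pics/crop8.png

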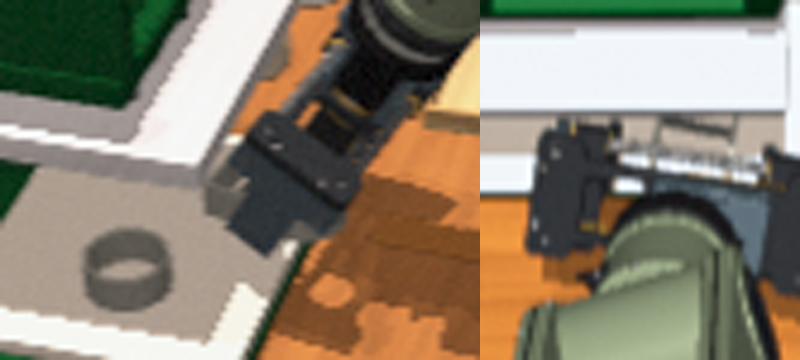

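The fingers straddle the die's sides, with the gripper clear of the platen and its edge near (195,170). Closing. All ten pictures are now viewed, so I check by numbers from here.

servo_tool --targets '[[[0, 0, 0, 0, 0, 0, 7.5], [0, 0, 0, 0, 0, 0, 6.5], [0, 0, 0, 0, 0, 0, 5.8], [0, 0, 0, 0, 0, 0, 5.4], [0, 0, 0, 0, 0, 0, 4.6], [0, 0, 0, 0, 0, 0, 4.6], [0, 0, 0, 0, 0, 0, 4.6], [0, 0, 0, 0, 0, 0, 4.6], [0, 0, 0, 0, 0, 0, 4.6]]]'

```text
clock: 18.5
tcp_pos: [0.5706, -0.0623, 0.0622]
orientation: [0.079, 0.963, -0.023, 0.258]
ft_force: [0.2, 0.1, 1.0]
grip_width: 0.57
gripper_force: 29.8
```

servo_tool --targets '[[[0, 0, 0, -0.2, 0, -0.35, 4.6], [0, 0, 0, -0.6, 0, -1.0, 4.6], [0, 0, 0, -1, 0, -1.73, 4.6], [0, 0, 0, -1, 0, -1.73, 4.6], [0, 0, 0, 0.3, 0, -2.5, 4.6], [0, 0, 0, 2.5, 0, -3.75, 4.6], [0, 0, 0, 5, 0, -5.2, 4.6], [0, 0, 0, 7.5, 0, -6.6, 4.6], [0, 0, 0, 8.5, 0, -7.2, 4.6], [0, 0, 0, 7.5, 0, -9, 4.6], [0, 0, 0, 6, 0, -11.6, 4.6], [0, 0, 0, 5, 0, -13.4, 4.6], [0, 0, 0, 5, 0, -13.4, 4.6], [0, 0, 0, 5, 0, -13.4, 4.6]]]'

```text
clock: 19.9
tcp_pos: [0.4632, -0.0441, 0.1555]
orientation: [0.079, 0.962, -0.023, 0.26]
ft_force: [0.5, -0.3, -2.4]
grip_width: 0.572
gripper_force: 29.8
```

```bash
python3 - <<'E'
from h import *
s=robot.sense();print(s['clock'],s['ft_force'],s['gripper_force'],s['grip_width'])
go([.459,-.276,.12],90,30)
c=cap('top','top9')
P=np.array([px(c,u,v) for v in range(150,260,1) for u in range(225,330) if c['depth'][v,u]>.3])
g=s['tcp_pos']; Q=P[(P[:,0]>g[0]+.02)&(P[:,0]<g[0]+.085)&(abs(P[:,1]-g[1]+.01)<.04)&(P[:,2]>.08)&(P[:,2]<.19)]
# tilt of the die rim: plane fit
A=np.c_[Q[:,:2],np.ones(len(Q))]; k=np.linalg.lstsq(A,Q[:,2],rcond=None)[0]; print(len(Q),k,Q.min(0),Q.max(0))
E
```

```text
19.9 [ 0.47898577 -0.25186401 -2.39281593] 29.828578806482255 0.5719404674048982
turn [-4.87  0.3  -8.1 ] shift [ -1.11 -22.99   4.23] | tcp [ 0.456  -0.276   0.1252]
133 [-0.17304252  0.01652278  0.23334771] [ 0.48339357 -0.07596819  0.12218537] [ 0.52574392 -0.01635669  0.15467917]
```

```bash
python3 - <<'E'
from h import *
s=robot.sense()
g=s['tcp_pos']
for n in('top9',):
    c=ld(n)
    P=np.array([px(c,u,v) for v in range(140,260) for u in range(220,330) if c['depth'][v,u]>.3])
    Q=P[(abs(P[:,1]-g[1]+.01)<.045)&(P[:,2]>.09)&(P[:,2]<.19)]
    for x in np.arange(.42,.54,.008):
        q=Q[(Q[:,0]>=x)&(Q[:,0]<x+.008)]
        if len(q): print(x.round(3),len(q),np.sort(q[:,2])[-8:].round(3),q[:,1].min().round(3),q[:,1].max().round(3))
c=cap('scene','scene9')
P=np.array([px(c,u,v) for v in range(100,300) for u in range(180,330) if c['depth'][v,u]>.3])
Q=P[(P[:,0]>.48)&(P[:,0]<.54)&(P[:,1]>-.11)&(P[:,1]<0)&(P[:,2]>.09)&(P[:,2]<.17)]
for x in np.arange(.48,.54,.008):
    q=Q[(Q[:,0]>=x)&(Q[:,0]<x+.008)]
    if len(q): print('s',x.round(3),len(q),q[:,2].min().round(3),q[:,2].max().round(3))
E
```

```text
0.436 1 [0.175] -0.011 -0.011
0.444 4 [0.178 0.183 0.187 0.188] -0.068 -0.011
0.452 6 [0.143 0.149 0.162 0.183 0.185 0.188] -0.066 -0.011
0.46 9 [0.142 0.145 0.148 0.149 0.173 0.176 0.18  0.183] -0.071 -0.014
0.468 12 [0.162 0.165 0.166 0.168 0.169 0.175 0.176 0.185] -0.077 -0.014
0.476 20 [0.155 0.16  0.162 0.164 0.165 0.166 0.169 0.176] -0.078 -0.011
0.484 29 [0.151 0.153 0.154 0.154 0.155 0.157 0.159 0.16 ] -0.075 -0.011
0.492 39 [0.15  0.151 0.151 0.151 0.152 0.153 0.153 0.153] -0.073 -0.014
0.5 7 [0.142 0.146 0.149 0.149 0.15  0.15  0.153] -0.073 -0.022
0.508 23 [0.149 0.149 0.15  0.151 0.152 0.152 0.153 0.153] -0.076 -0.025
0.516 38 [0.149 0.149 0.149 0.15  0.15  0.15  0.151 0.152] -0.07 -0.025
0.524 1 [0.144] -0.028 -0.028
s 0.48 19 0.125 0.166
s 0.488 24 0.123 0.154
s 0.496 23 0.125 0.15
s 0.504 37 0.126 0.152
s 0.512 49 0.122 0.153
s 0.52 6 0.133 0.146
```

servo_tool --targets '[[[0, 0, 0, 0, -1, 0, 4.6], [-0.5, 0, -0.8, 0, -3, 0.3, 4.6], [-1, 0, -1.6, -0.2, -6, 0.8, 4.6], [-2, 0.1, -3.2, -0.4, -9.5, 1.5, 4.6], [-3, 0.2, -5, -0.7, -13, 2.3, 4.6], [-4, 0.3, -6.5, -0.9, -16.5, 3, 4.6], [-4.9, 0.3, -8.1, -1, -19.5, 3.6, 4.6], [-4.9, 0.3, -8.1, -1.1, -21.8, 4, 4.6], [-4.9, 0.3, -8.1, -1.1, -22.8, 4.2, 4.6], [-4.9, 0.3, -8.1, -1.1, -23, 4.2, 4.6], [-4.9, 0.3, -8.1, -1.1, -23, 4.2, 4.6], [-4.9, 0.3, -8.1, -1.1, -23, 4.2, 4.6]]]'

```text
clock: 21.2
tcp_pos: [0.4764, -0.2524, 0.1472]
orientation: [0.017, 0.974, -0.017, 0.223]
ft_force: [-0.7, 0.3, -2.9]
grip_width: 0.569
gripper_force: 29.9
```

```bash
python3 - <<'E'
from h import *
s=robot.sense();print(s['clock'],s['ft_force'],s['gripper_force'],s['joints'].round(2))
go([.459,-.276,.045],90,30);go([.459,-.276,.033],90,30)
# tray check by depth: rim height points in fresh top view
c=cap('top','top10')
for n,X in(('free centre',[.469,-.276,.006]),('front rim',[.412,-.276,.018]),('back rim',[.529,-.276,.018]),('left rim',[.47,-.217,.018]),('divider',[.472,-.334,.018])): print(n,np.round(proj(c,X),1))
g=cv2.cvtColor(ld('top0')['img'],cv2.COLOR_RGB2GRAY).astype(int)
u,v=proj(c,[.47,-.276,.018]); u,v=int(u),int(v)
print('col',v-30,g[v-30:v+31,u-12].tolist()); print('row',u-30,g[v+5,u-30:u+31].tolist())
E
```

```text
21.2 [-0.65397674  0.3398869  -2.86440914] 29.86467222101055 [-0.64  0.2   2.09  0.48  0.51 -2.56]
turn [-2.42 -4.21 -1.42] shift [ 5.99 -2.2   7.94] | tcp [ 0.456  -0.276   0.0502]
turn [-2.42 -4.21 -1.42] shift [ 6.52 -2.17  9.02] | tcp [ 0.456  -0.276   0.0382]
free centre [338.1 196.1]
front rim [339.4 214.2]
back rim [338.2 176.3]
left rim [319.5 195.3]
divider [357.7 194.6]
col 165 [158, 159, 160, 163, 164, 167, 165, 158, 156, 157, 160, 184, 197, 178, 196, 220, 220, 219, 220, 223, 227, 230, 227, 220, 216, 218, 224, 226, 226, 224, 222, 223, 227, 228, 222, 220, 224, 228, 228, 226, 228, 230, 230, 231, 229, 226, 225, 227, 229, 225, 193, 152, 161, 168, 166, 165, 167, 167, 167, 169, 169]
row 308 [161, 162, 162, 161, 162, 161, 161, 161, 160, 156, 99, 144, 208, 221, 220, 219, 220, 220, 220, 219, 219, 219, 219, 219, 220, 219, 218, 218, 218, 218, 217, 217, 217, 217, 217, 218, 217, 218, 218, 218, 218, 218, 218, 218, 217, 218, 218, 220, 214, 128, 203, 216, 219, 218, 218, 218, 218, 218, 217, 218, 219]
```

```bash
python3 - <<'E'
from h import *
go([.4557,-.2683,.11],68,30)
E
```

```text
turn [ 7.88 -3.84 18.03] shift [ 3.51 -1.48  1.94] | tcp [ 0.4529 -0.2672  0.1152]
```

servo_tool --targets '[[[1.6, -0.8, 3.6, 0.7, -0.3, 0.4, 4.6], [3.2, -1.5, 7.2, 1.4, -0.6, 0.8, 4.6], [4.8, -2.3, 10.8, 2.1, -0.9, 1.2, 4.6], [6.3, -3, 14.4, 2.8, -1.2, 1.6, 4.6], [7.9, -3.8, 18, 3.5, -1.5, 1.9, 4.6], [7.9, -3.8, 18, 3.5, -1.5, 1.9, 4.6], [7.9, -3.8, 18, 3.5, -1.5, 1.9, 4.6], [7.9, -3.8, 18, 3.5, -1.5, 1.9, 4.6]]]'

```text
clock: 22.05
tcp_pos: [0.4542, -0.2689, 0.117]
orientation: [0.184, 0.948, -0.05, 0.255]
ft_force: [0.4, 0.1, -2.4]
grip_width: 0.571
gripper_force: 29.9
```

```bash
python3 - <<'E'
from h import *
s=robot.sense();print(s['clock'],s['ft_force'],s['gripper_force'],s['joints'].round(2))
go([.4557,-.2683,.11],68,30);go([.4557,-.2683,.038],68,30);go([.4557,-.2683,.033],68,30)
E
```

```text
22.05 [ 0.40381434  0.05508738 -2.39507773] 29.86579242395237 [-0.63  0.21  2.23  0.56  0.23 -2.33]
turn [-0.07  0.15  0.07] shift [0.25 0.11 0.06] | tcp [ 0.4529 -0.2672  0.1152]
turn [-0.07  0.15  0.07] shift [3.86 0.12 6.29] | tcp [ 0.4529 -0.2672  0.0432]
turn [-0.07  0.15  0.07] shift [4.11 0.12 6.72] | tcp [ 0.4529 -0.2672  0.0382]
```

servo_tool --targets '[[[0, 0.1, 0, 0.6, 0.1, 0.8, 4.6], [0, 0.1, 0, 1.3, 0.1, 1.9, 4.6], [0, 0.1, 0, 2, 0.1, 3.1, 4.6], [0, 0.1, 0, 2.7, 0.1, 4.3, 4.6], [0, 0.1, 0, 3.3, 0.1, 5.3, 4.6], [0, 0.1, 0, 3.6, 0.1, 5.9, 4.6], [0, 0.1, 0, 3.6, 0.1, 5.9, 4.6], [0, 0.1, 0, 3.6, 0.1, 5.9, 4.6]]]'

```text
clock: 22.85
tcp_pos: [0.4613, -0.2644, 0.0638]
orientation: [0.188, 0.951, -0.055, 0.239]
ft_force: [-0.4, -0.0, -2.7]
grip_width: 0.569
gripper_force: 29.9
```

```bash
python3 - <<'E'
from h import *
s=robot.sense();print(s['clock'],s['ft_force'],s['gripper_force'],s['joints'].round(3))
go([.4557,-.2683,.033],68,30)
c=cap('scene','scene11')
P=np.array([px(c,u,v) for v in range(60,300) for u in range(240,420) if c['depth'][v,u]>.3])
for x in np.arange(.43,.53,.01):
    q=P[(P[:,0]>=x)&(P[:,0]<x+.01)&(P[:,1]>-.32)&(P[:,1]<-.23)]
    if len(q): print(x.round(2),len(q),np.percentile(q[:,2],[10,50,90]).round(3))
E
```

```text
22.85 [-0.38441627 -0.04838997 -2.65424583] 29.86534989438951 [-0.588  0.315  2.262  0.811  0.109 -2.557]
turn [-1.01 -1.66 -0.1 ] shift [ 1.81 -0.54  1.94] | tcp [ 0.4529 -0.2672  0.0382]
0.43 91 [0.008 0.052 0.168]
0.44 60 [0.007 0.052 0.159]
0.45 36 [0.007 0.025 0.118]
0.46 26 [0.006 0.013 0.052]
0.47 36 [0.006 0.012 0.068]
0.48 38 [0.009 0.034 0.071]
0.49 33 [0.006 0.011 0.057]
0.5 48 [0.006 0.013 0.052]
0.51 52 [0.006 0.035 0.057]
0.52 36 [0.006 0.018 0.043]
0.53 27 [-0.     0.003  0.006]
```

```bash
cat > ik.py <<'E'
from h import *
from scipy.optimize import least_squares
lo=np.array([-3.11,-.84,.21,-1.34,.05,-2.56]);hi=np.array([3.11,2.01,2.61,4.49,2.63,2.56])
def fk(q,p):
    h,a0,a1,a2,e,L,c=p; z1=Ro.from_euler('z',q[0])
    up=(z1*Ro.from_euler('y',q[1])); fo=(z1*Ro.from_euler('y',q[1]+q[2])); 
    R=fo*Ro.from_euler('z',q[3])*Ro.from_euler('y',q[4])*Ro.from_euler('z',q[5]+c)
    return z1.apply([a0,0,h])+up.apply([0,0,a1])+fo.apply([e,0,a2])+R.apply([0,0,L]),R
S=[((1.11,.3202,1.5656,0,1.2574,-.02),(.2451,.5197,.2382)),((-.1032,.1038,2.1848,-.102,.3313,-1.4242),(.5114,-.0517,.1667)),
((-.64,.2,2.09,.48,.51,-2.56),(.4764,-.2524,.1472)),((-.63,.21,2.23,.56,.23,-2.33),(.4542,-.2689,.117)),((-.588,.315,2.262,.811,.109,-2.557),(.4613,-.2644,.0638))]
def res(p): return np.r_[np.concatenate([fk(q,p)[0]-x for q,x in S]),1e-3*(p-[.3,0,.4,.4,0,.2,1.57])]
P=least_squares(res,[.3,0,.4,.4,0,.2,1.57]).x; P[6]=np.pi/2
def Rt(yaw,tilt):
    a,b=np.radians(yaw),np.radians(tilt); y=np.array([np.cos(a),np.sin(a),0]); f=np.array([np.sin(a),-np.cos(a),0]); z=np.array([0,0,-np.cos(b)])+f*np.sin(b)
    return Ro.from_matrix(np.array([np.cross(y,z),y,z]).T)
def ik(X,yaw,tilt,q0):
    R1=Rt(yaw,tilt); t=np.asarray(X)-.006*R1.as_matrix()[:,2]
    r=least_squares(lambda q:np.r_[(fk(q,P)[0]-t)*5,(R1.inv()*fk(q,P)[1]).as_rotvec()],np.clip(q0,lo+.01,hi-.01),bounds=(lo,hi))
    return r.x,np.sqrt(2*r.cost)
E
python3 - <<'E'
from ik import *
print(P.round(4)); print([(np.linalg.norm(fk(q,P)[0]-x)*1000).round(1) for q,x in S])
s=robot.sense(); print(Ro.magnitude(Ro.from_quat(s['orientation']).inv()*fk(s['joints'],P)[1]))
c=np.array([.469,-.276])
rng=np.random.default_rng(0)
for psi in range(-180,180,20):   # die yaw
    ax=np.array([np.cos(np.radians(psi)),np.sin(np.radians(psi))]); out=[]
    for z in(.11,.033):
        best=min((ik([*(c-.01*ax),z],psi+90,30,q0) for q0 in [s['joints']]+[rng.uniform([-1,0,1.6,-1.3,.1,-2.5],[0,.8,2.4,4,1.2,2.5]) for _ in range(8)]),key=lambda r:r[1]); out.append(best)
    if max(o[1] for o in out)<.02: print(psi,*[(o[0].round(2).tolist(),round(o[1],4)) for o in out])
E
```

```text
[ 0.1795 -0.0433  0.6525  0.4517  0.0517  0.3726  1.5708]
[np.float64(11.6), np.float64(14.2), np.float64(3.1), np.float64(5.5), np.float64(6.6)]
3.445948608636314e-16
-180 ([-0.39, 0.65, 1.42, -0.19, 1.56, 1.23], np.float64(0.0)) ([-0.39, 0.72, 1.48, -0.19, 1.43, 1.25], np.float64(0.0))
-160 ([-0.31, 0.61, 1.51, -0.31, 1.46, 1.02], np.float64(0.0)) ([-0.31, 0.68, 1.57, -0.32, 1.33, 1.06], np.float64(0.0))
-140 ([-0.23, 0.55, 1.63, -0.43, 1.32, 0.82], np.float64(0.0)) ([-0.23, 0.63, 1.68, -0.45, 1.19, 0.88], np.float64(0.0))
-120 ([-0.18, 0.48, 1.76, -0.54, 1.15, 0.63], np.float64(0.0)) ([-0.18, 0.57, 1.83, -0.59, 1.02, 0.73], np.float64(0.0))
-100 ([-0.16, 0.4, 1.91, -0.66, 0.96, 0.44], np.float64(0.0)) ([-0.16, 0.51, 1.97, -0.75, 0.82, 0.58], np.float64(0.0))
-80 ([-0.18, 0.32, 2.05, -0.78, 0.73, 0.22], np.float64(0.0)) ([-0.18, 0.45, 2.12, -0.96, 0.61, 0.46], np.float64(0.0))
-60 ([-0.27, 0.26, 2.16, -0.85, 0.48, -0.08], np.float64(0.0)) ([-0.27, 0.4, 2.24, -1.27, 0.37, 0.38], np.float64(0.0))
-40 ([-0.44, 0.22, 2.22, -0.6, 0.23, -0.76], np.float64(0.0)) ([-0.44, 0.37, 2.31, 4.39,
[... 155 characters left out ...]
([-0.88, 0.48, 1.76, 0.54, 1.16, 2.5], np.float64(0.0)) ([-0.88, 0.58, 1.82, 0.58, 1.03, 2.41], np.float64(0.0))
80 ([-0.83, 0.55, 1.62, 0.42, 1.33, 2.31], np.float64(0.0)) ([-0.83, 0.64, 1.68, 0.44, 1.2, 2.25], np.float64(0.0))
100 ([-0.75, 0.61, 1.5, 0.31, 1.47, 2.11], np.float64(0.0)) ([-0.75, 0.69, 1.56, 0.31, 1.34, 2.07], np.float64(0.0))
120 ([-0.67, 0.65, 1.42, 0.19, 1.57, 1.9], np.float64(0.0)) ([-0.67, 0.72, 1.47, 0.19, 1.44, 1.88], np.float64(0.0))
140 ([-0.58, 0.67, 1.37, 0.06, 1.62, 1.68], np.float64(0.0)) ([-0.58, 0.74, 1.43, 0.06, 1.49, 1.67], np.float64(0.0))
160 ([-0.48, 0.67, 1.37, -0.07, 1.62, 1.45], np.float64(0.0)) ([-0.48, 0.74, 1.43, -0.07, 1.49, 1.46], np.float64(0.0))
```

```bash
python3 - <<'E'
from ik import *
go([.50,-.29,.20],68,30)
q=np.array([-.6,.2,2.1,.5,.4,-2.3])
for a in np.linspace(68,0,9):
    q,e=ik([.50,-.29,.2],a,30,q); print(int(a),q.round(2),round(e,4))
E
```

```text
turn [-1.02 -1.65 -0.11] shift [-10.45  -1.08 -10.4 ] | tcp [ 0.4972 -0.2889  0.2052]
68 [-0.59  0.14  2.03  0.23  0.47 -1.96] 0.0
59 [-0.52  0.14  2.04 -0.01  0.45 -1.55] 0.0
51 [-0.45  0.14  2.03 -0.25  0.47 -1.14] 0.0
42 [-0.38  0.15  2.01 -0.44  0.54 -0.8 ] 0.0
34 [-0.33  0.17  1.99 -0.55  0.62 -0.53] 0.0
25 [-0.28  0.2   1.95 -0.61  0.72 -0.31] 0.0
17 [-0.24  0.23  1.91 -0.63  0.82 -0.14] 0.0
8 [-0.21  0.26  1.86 -0.63  0.92  0.  ] 0.0
0 [-0.2   0.3   1.81 -0.62  1.01  0.13] 0.0
```

Smooth there. Lifting out, correcting the tilt, then turning.

servo_tool --targets '[[[0, 0, 0, -0.8, 0, -1.2, 4.6], [0, 0, 0, -2.2, 0, -3.2, 4.6], [-0.3, -0.5, 0, -4, -0.2, -5, 4.6], [-0.6, -1, -0.1, -6, -0.5, -7, 4.6], [-1, -1.6, -0.1, -8.5, -0.9, -9, 4.6], [-1, -1.6, -0.1, -10, -1.1, -10.2, 4.6], [-1, -1.6, -0.1, -10.4, -1.1, -10.4, 4.6], [-1, -1.6, -0.1, -10.4, -1.1, -10.4, 4.6], [-1, -1.6, -0.1, -10.4, -1.1, -10.4, 4.6]]]'

```text
clock: 23.8
tcp_pos: [0.4953, -0.288, 0.2029]
orientation: [0.185, 0.949, -0.049, 0.252]
ft_force: [-0.0, 0.7, -3.2]
grip_width: 0.57
gripper_force: 29.9
```

```bash
python3 - <<'E'
from h import *
s=robot.sense();print(s['clock'],s['ft_force'],s['gripper_force'],s['joints'].round(2))
go([.5,-.29,.2],68,30);go([.5,-.29,.2],0,30);go([.5,-.29,.2],34,30)
E
```

```text
23.8 [-0.04015085  0.73961203 -3.19088444] 29.866138806100935 [-0.61  0.15  2.01  0.24  0.49 -1.98]
turn [ 0.04 -0.29 -0.04] shift [-0.3  -0.01 -0.09] | tcp [ 0.4972 -0.2889  0.2052]
turn [33.88 -0.29 58.94] shift [-0.46  0.27  0.  ] | tcp [ 0.5    -0.287   0.2052]
turn [16.96 -0.3  29.45] shift [-0.34  0.16 -0.07] | tcp [ 0.4983 -0.2875  0.2052]
```

servo_tool --targets '[[[1, 0, 1.7, 0, 0, 0, 4.6], [3, 0, 5.2, 0, 0, 0, 4.6], [5.5, 0, 9.5, -0.1, 0, 0, 4.6], [8, 0, 13.9, -0.1, 0, 0, 4.6], [10.5, -0.1, 18.2, -0.2, 0.1, 0, 4.6], [13, -0.1, 22.6, -0.2, 0.1, 0, 4.6], [15.5, -0.2, 26.9, -0.3, 0.1, 0, 4.6], [18, -0.2, 31.3, -0.3, 0.2, 0, 4.6], [20.5, -0.3, 35.6, -0.4, 0.2, 0, 4.6], [23, -0.3, 40, -0.4, 0.2, 0, 4.6], [25.5, -0.3, 44.3, -0.4, 0.2, 0, 4.6], [28, -0.3, 48.7, -0.4, 0.3, 0, 4.6], [30.5, -0.3, 53, -0.4, 0.3, 0, 4.6], [32.5, -0.3, 56.5, -0.5, 0.3, 0, 4.6], [33.9, -0.3, 58.9, -0.5, 0.3, 0, 4.6], [33.9, -0.3, 58.9, -0.5, 0.3, 0, 4.6], [33.9, -0.3, 58.9, -0.5, 0.3, 0, 4.6], [33.9, -0.3, 58.9, -0.5, 0.3, 0, 4.6]]]'

```text
clock: 25.6
tcp_pos: [0.5011, -0.2875, 0.2065]
orientation: [0.683, 0.683, -0.183, 0.184]
ft_force: [0.3, 0.3, -2.1]
grip_width: 0.573
gripper_force: 29.9
```

```bash
python3 - <<'E'
from ik import *
s=robot.sense();print(s['clock'],s['ft_force'],s['gripper_force'],s['joints'].round(2))
q=s['joints']
for z in(.2,.1,.05,.033):
    q,e=ik([.469,-.266,z],0,30,q); print(z,q.round(2),round(e,4))
go([.469,-.266,.10],0,30);go([.469,-.266,.045],0,30)
E
```

```text
25.6 [ 0.28481896  0.33147202 -2.05486756] 29.86590493354015 [-0.28  0.29  1.81 -0.62  0.98  0.06]
0.2 [-0.16  0.25  1.88 -0.62  1.01  0.17] 0.0
0.1 [-0.16  0.38  1.99 -0.73  0.83  0.36] 0.0
0.05 [-0.16  0.45  2.03 -0.82  0.74  0.48] 0.0
0.033 [-0.16  0.48  2.05 -0.85  0.72  0.52] 0.0
turn [ 0.09  0.1  -0.01] shift [ 7.2  -3.22  7.53] | tcp [ 0.469  -0.263   0.1052]
turn [ 0.09  0.1  -0.01] shift [ 9.96 -3.23 12.28] | tcp [ 0.469  -0.263   0.0502]
```

servo_tool --targets '[[[0, 0, 0, 0.5, -0.8, 0.3, 4.6], [0, 0, 0, 2, -2, 1.8, 4.6], [0, 0, 0, 4, -3, 3.8, 4.6], [0, 0, 0, 6, -3.2, 5.8, 4.6], [0, 0, 0, 7.2, -3.2, 7.5, 4.6], [0, 0, 0, 8, -3.2, 8.9, 4.6], [0, 0, 0, 9, -3.2, 10.6, 4.6], [0, 0, 0, 9.6, -3.2, 11.7, 4.6], [0, 0, 0, 9.9, -3.2, 12.2, 4.6], [0, 0, 0, 9.9, -3.2, 12.2, 4.6], [0, 0, 0, 9.9, -3.2, 12.2, 4.6]]]'

```text
clock: 26.7
tcp_pos: [0.4703, -0.2635, 0.0524]
orientation: [0.683, 0.682, -0.183, 0.185]
ft_force: [0.5, 0.0, -2.0]
grip_width: 0.572
gripper_force: 29.9
```

```bash
python3 - <<'E'
from h import *
s=robot.sense();print(s['clock'],s['ft_force'],s['gripper_force'],s['joints'].round(2))
go([.469,-.266,.045],0,30);go([.469,-.266,.033],0,30)
c=cap('top','top12')
P=np.array([px(c,u,v) for v in range(165,225) for u in range(305,365) if c['depth'][v,u]>.3])
for y in np.arange(-.335,-.21,.01):
    q=P[(P[:,1]>=y)&(P[:,1]<y+.01)&(P[:,0]>.41)&(P[:,0]<.53)]
    d=q[(q[:,2]>.035)&(q[:,2]<.052)]
    if len(d): print(y.round(3),len(d),'x',d[:,0].min().round(3),d[:,0].max().round(3),'z',d[:,2].max().round(3),np.median(d[:,2]).round(3))
E
```

```text
26.7 [ 0.47978013  0.0289895  -2.02115388] 29.865656878100708 [-0.25  0.45  2.07 -0.88  0.68  0.46]
turn [ 0.19  0.16 -0.09] shift [ 0.16 -0.13  0.17] | tcp [ 0.469  -0.263   0.0502]
turn [ 0.19  0.16 -0.09] shift [ 0.76 -0.13  1.21] | tcp [ 0.469  -0.263   0.0382]
-0.325 20 x 0.447 0.495 z 0.05 0.045
-0.315 24 x 0.444 0.495 z 0.051 0.043
-0.305 11 x 0.444 0.495 z 0.05 0.044
-0.295 46 x 0.44 0.504 z 0.048 0.044
-0.285 13 x 0.443 0.506 z 0.05 0.046
-0.275 4 x 0.492 0.497 z 0.051 0.045
-0.265 5 x 0.492 0.497 z 0.048 0.04
```

servo_tool --targets '[[[0, 0, 0, 0.15, -0.1, 0.26, 4.6], [0, 0, 0, 0.3, -0.1, 0.52, 4.6], [0, 0, 0, 0.42, -0.1, 0.75, 4.6], [0, 0, 0, 0.52, -0.1, 0.9, 4.6], [0, 0, 0, 0.58, -0.1, 1.0, 4.6], [0, 0, 0, 0.62, -0.1, 1.07, 4.6], [0, 0, 0, 0.65, -0.1, 1.12, 4.6], [0, 0, 0, 0.65, -0.1, 1.12, 4.6]]]'

```text
clock: 27.55
tcp_pos: [0.4692, -0.2635, 0.0389]
orientation: [0.683, 0.683, -0.183, 0.185]
ft_force: [-0.4, 0.5, -2.5]
grip_width: 0.573
gripper_force: 29.9
```

servo_tool --targets '[[[0, 0, 0, 0.02, 0, 0.04, 4.6], [0, 0, 0, 0.02, 0, 0.04, 4.6], [0, 0, 0, 0.04, 0, 0.08, 4.6], [0, 0, 0, 0.04, 0, 0.08, 4.6]]]'

```text
clock: 27.95
tcp_pos: [0.4692, -0.2635, 0.0383]
orientation: [0.683, 0.683, -0.183, 0.185]
ft_force: [-0.3, 2.0, -1.5]
grip_width: 0.57
gripper_force: 29.9
```

Contact is beginning; half a millimetre more.

servo_tool --targets '[[[0, 0, 0, 0.02, 0, 0.035, 4.6], [0, 0, 0, 0.02, 0, 0.035, 4.6], [0, 0, 0, 0.03, 0, 0.05, 4.6], [0, 0, 0, 0.03, 0, 0.05, 4.6]]]'

```text
clock: 28.35
tcp_pos: [0.4692, -0.2636, 0.0382]
orientation: [0.683, 0.682, -0.183, 0.185]
ft_force: [-1.3, 4.6, 6.5]
grip_width: 0.571
gripper_force: 29.9
```

servo_tool --targets '[[[0, 0, 0, -0.01, 0, -0.03, 4.6], [0, 0, 0, -0.01, 0, -0.03, 5.4], [0, 0, 0, -0.01, 0, -0.03, 5.8], [0, 0, 0, -0.01, 0, -0.03, 6.2], [0, 0, 0, -0.01, 0, -0.03, 6.4], [0, 0, 0, -0.01, 0, -0.03, 6.4], [0, 0, 0, 0, 0, -0.3, 6.4], [0, 0, 0, 0, 0, -0.8, 6.4], [0, 0, 0, 0, 0, -1.6, 6.4], [0, 0, 0, 0, 0, -3, 6.4], [0, 0, 0, 0, 0, -5, 6.4], [0, 0, 0, 0, 0, -8, 6.4], [0, 0, 0, 0, 0, -12, 6.4], [0, 0, 0, 0, 0, -16, 6.4], [0, 0, 0, 0, 0, -18, 6.4], [0, 0, 0, 0, 0, -18, 6.4], [0, 0, 0, 0, 0, -18, 6.4]]]'

```text
clock: 30.05
tcp_pos: [0.4684, -0.1728, 0.1931]
orientation: [0.683, 0.683, -0.183, 0.185]
ft_force: [-1.0, -0.8, -0.9]
grip_width: 0.701
gripper_force: 0.0
```

```bash
python3 - <<'E'
from h import *
s=robot.sense();print(s['clock'],s['tcp_pos'],s['ft_force'],s['grip_width'])
c=cap('top','top13');d=cap('scene','scene13')
for n,k,(u0,u1,v0,v1) in(('top',c,(300,370,165,225)),('scene',d,(240,340,100,200))):
    P=np.array([px(k,u,v) for v in range(v0,v1) for u in range(u0,u1) if k['depth'][v,u]>.3])
    q=P[(P[:,0]>.42)&(P[:,0]<.522)&(P[:,1]>-.328)&(P[:,1]<-.226)&(P[:,2]<.06)]
    r=q[q[:,2]>.022]; print(n,len(q),len(r),np.percentile(r,[3,97],axis=0).round(3).tolist())
    for y in np.arange(-.325,-.225,.02):
        e=r[(r[:,1]>y)&(r[:,1]<y+.02)]
        if len(e): print(y.round(3),len(e),e[:,0].min().round(3),e[:,0].max().round(3),np.percentile(e[:,2],90).round(3))
# bystanders: compare scene13 vs scene0 depth for hook & round die
z=ld('scene0')
for nm,(u0,u1,v0,v1) in(('rest',(170,250,262,330)),('rounddie',(180,215,195,220)),('awl',(138,190,250,280)),('mallet',(95,180,258,305))):
    print(nm,np.abs(z['img'][v0:v1,u0:u1].astype(int)-d['img'][v0:v1,u0:u1]).mean().round(1),np.abs(z['depth'][v0:v1,u0:u1]-d['depth'][v0:v1,u0:u1]).mean().round(4))
E
```

```text
30.05 [ 0.4684098  -0.17284371  0.19307879] [-0.98557692 -0.84095974 -0.91526852] 0.7013137252135563
top 1076 164 [[0.445, -0.317, 0.023], [0.494, -0.23, 0.036]]
-0.325 41 0.442 0.495 0.032
-0.305 46 0.445 0.494 0.034
-0.285 21 0.445 0.494 0.035
-0.265 22 0.445 0.494 0.033
-0.245 34 0.447 0.493 0.035
scene 496 170 [[0.442, -0.324, 0.023], [0.493, -0.23, 0.036]]
-0.325 48 0.442 0.493 0.034
-0.305 43 0.442 0.492 0.034
-0.285 14 0.442 0.494 0.033
-0.265 17 0.442 0.494 0.034
-0.245 44 0.444 0.491 0.035
rest 4.8 0.0119
rounddie 5.6 0.021
awl 4.5 0.0076
mallet 4.5 0.0096
```

```bash
python3 - <<'E'
from h import *
z,d=ld('scene0'),ld('scene13'); t0,t1=ld('top0'),ld('top13')
for a,b,nm,(u0,u1,v0,v1) in((z,d,'rest',(170,250,262,330)),(z,d,'round',(180,215,195,220)),(t0,t1,'resttop',(100,160,150,225)),(t0,t1,'straps',(205,290,175,235)),(t0,t1,'orange',(300,340,222,262))):
    A,B=a['depth'][v0:v1,u0:u1],b['depth'][v0:v1,u0:u1]; m=(A>.3)&(B>.3); e=np.abs(A-B)[m]
    g=[cv2.cvtColor(x['img'][v0:v1,u0:u1],cv2.COLOR_RGB2GRAY).astype(np.float32) for x in(a,b)]
    print(nm,np.percentile(e,[50,90]).round(4),cv2.phaseCorrelate(*g))
h=np.array([.4263,.3751,.153]);f=np.array([.984,-.178,0])
for a,b,u0,u1,v0,v1 in((z,d,172,252,262,300),(t0,t1,100,145,155,225)):
    for k in(a,b):
        P=np.array([px(k,u,v) for v in range(v0,v1) for u in range(u0,u1) if k['depth'][v,u]>.3])-h
        al=P@f*.766-P[:,2]*.643; n=P@f*.643+P[:,2]*.766; y=P@np.array([.178,.984,0])
        M=(al>-.06)&(al<.03)&(abs(y)<.03)&(n>.005)&(n<.02); T=(al>.155)&(al<.185)&(abs(y)<.015)&(n>-.02)&(n<.012)
        print('handle',M.sum(),al[M].min().round(3),y[M].mean().round(4),np.median(n[M]).round(4),'rod end',T.sum(),y[T].mean().round(4),n[T].mean().round(4),al[T].max().round(3))
E
```

```text
rest [0.0024 0.006 ] ((-0.014305316800609091, 0.23400719500583023), 0.9786451584762997)
round [0.0032 0.0079] ((0.06194475476123529, 0.4793381922863347), 0.9724723270204332)
resttop [0.0031 0.008 ] ((-0.46478571311845585, 0.4420673225483043), 0.9873102469974094)
straps [0.5278 0.6027] ((1.018611178696652, 0.4083710866322754), 0.1829884844356113)
orange [0.0032 0.0076] ((0.037121151480207004, -0.028103730191769927), 0.8929177942872047)
handle 158 -0.041 0.0025 0.0106 rod end 16 -0.0015 0.0031 0.183
handle 159 -0.041 0.0043 0.011 rod end 20 0.0021 -0.0003 0.183
handle 156 -0.04 0.0007 0.0105 rod end 25 -0.001 0.0009 0.184
handle 145 -0.041 0.0021 0.0105 rod end 24 0.0032 0.0002 0.183
```

```bash
python3 -c "
from rig import robot
print(robot.close_job())"
```

```text
the job is handed in; nothing more can be done
None
```

The tag die now lies flat, same way up, in the tray's free compartment, and the hook is back in its rest within about 3 mm sideways of where it lay. The job was handed in at about 30 s; the straps were hidden under the arm in the last images, so I did not re-check them.

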